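# Feed the roll spindle through the label stand's guide tube

### The arm

A 7-joint arm with a two-finger parallel gripper is mounted at the origin on the work surface. World frame = base frame: x ahead of the robot, y to its left, z up, the work surface at z = 0. Lengths are in m, angles in rad, forces in N, time in s.
With the tool pointing down it reaches from about 0.35 to 0.9 m from the base axis. Payload 8.1 kg.
Tool frame: the origin (TCP) lies at the very end of the fingers, on their centre line; the grasp point (between the pads) lies 19 mm behind it; x points along the fingers, z is the direction in which the jaws open and shut, and the axes are right-handed (so a half turn about x gives the same grasp; the last joint's range is limited). The gripper opens to 85 mm and grips with 20 to 120 N. Pads are 22 mm wide; open, the fingers measure 114 mm over their backs; the gripper's body (76 mm by 85 mm) begins 54 mm behind the grasp point. The pads swing forward as they close: fully open they stand 13 mm farther back than shut.
Start: joints at [1.199, 0.434, 0.025, 1.573, -0.012, 1.134, -0.075], TCP at [0.166, -0.603, 0.231] pointing down, gripper open.
Joint ranges: [-2.62, 2.62], [-0.44, 2.09], [-1.27, 1.32], [0.08, 2.57], [-1.32, 4.46], [0.12, 2], [-2.74, 2.74]. Speed limits (rad/s): [2.22, 2.22, 3.01, 3.01, 3.14, 3.14, 3.14].

### API

Orientations are given as a unit quaternion [w, x, y, z].
In Python, from plant import manip gives the robot as it stands. The module is installed in compiled form; this text tells all that it offers.
- The arm moves only by the tool move_arm, never from a script. Its argument "plan" is a list that holds one entry, the list of rows, each a list of 7 numbers: the turn, a rotation vector about the tool's x, y, z in rad, then the shift along the tool's x, y, z in cm, then the opening, from -1 (shut) to 1 (fully open), so that 0 is half open. In form: [[[wx, wy, wz, tx, ty, tz, fingers], ...]]. A call has 1 to 8 rows; each row is the pose to reach, as a shift and turn from the pose commanded when the call began, along the tool's axes at that moment; what a row does not reach only later rows make up. A row lasts 1/12 s, in which the tool goes at most 41.7 mm and 7.16 degrees, less where a joint would pass 70% of its speed; a pose out of reach is approached as far as the arm can. A call with a gripper value outside its range is refused whole. The fingers move at their own pace and stop on an object; "force" is the grip in N (left out, the last holds). Time passes only in rows, so rows that repeat a pose let the fingers close. It gives the time, the measured TCP pose, the force and the opening at its end, in the units of the state.
- manip.read_state(): the state, without advancing time (a new reading comes with each control period).
- manip.capture(name): name is "scene" or "top"; returns a dict with "image" (420x560x3 uint8, red, green, blue), "fx", "fy", "cx", "cy" (pixels), "extrinsics" (4x4, takes a point from camera to world coordinates). Camera axes: x right, y down, z forward; pixel columns grow to the right and rows downward; lengths in m; the calibration is good to about 2 mm. A picture is of the moment at which its call begins. There is no depth.
- manip.job_done(): hands the job in, once; it reports no verdict.
The state is a dict: "time_s": time; "joints": joint angles; "dq": joint speeds; "joint_torque": joint torques, N m; "tool_pos": TCP position; "ee_rot": TCP orientation; "ft_force": force on the tool from outside, world axes, zero at the start; "moment": the same for the moment, N m; "grip_width": finger opening in m.
Only numpy, scipy, OpenCV 4.12 (cv2) and the standard library are available. Lean on these libraries where they do the work, as an engineer would, in place of code of your own. Each camera call takes 0.05 s, during which the arm holds its last target.

### The job

Load the label stand: take the long aluminium spindle with the red tail knob out of the rack by its black grip sleeve, feed it nose first through the steel guide tube and on through the core of the label roll behind it, until its nose sticks out on the far side of the roll, and let go. Leave the other two spindles in the rack.

Things in the scene. Friction and masses are not known exactly. Their poses are not given: they have to be found in the camera images.
- spindle: Aluminium bar, RED knob on its tail (32 mm, 25 long), 351 mm long, 14 thick, 0.14 kg; in 1 of 3 rack places 80 mm apart. Origin: balance point, on the bar's axis, 45 mm above table; +y along the bar to its dark nose (tip y=150; tail -201). Black grip sleeve 20 thick, y=-75 to -35. Lifts out of the rack's open notches (at y=-130 and 90, uprights 56 mm high, rack floor 8); nose points about world +y.
- stand: Fixed stand: level steel guide tube on a post, cream label roll in line behind it. Origin: centre of the tube's mouth, 120 mm above table; +y along the axis in the feed direction, z up. Mouth cone 52 mm wide (62 outside) narrows to the 26 bore at y=12; tube 36 thick, ends y=92. Roll y=102 to 142, 116 across, 40 mm core hole on the axis. Sleeve's middle at y=-40 puts the nose 23 mm out of the roll.
- spare_brass: Not to be used: a spindle of the same shape and size, but brass with a BLUE knob, in another place of the fixed white rack. Origin and axes as for the spindle.
- spare_short: Not to be used: a shorter aluminium spindle with a YELLOW knob, 291 mm long, in the remaining rack place. Same sleeve, origin and axes; nose tip at y=115 mm, tail's end at -176.
There are look-alikes about, which are no part of the job. Leave any green look-alike of the stand alone.

How it is judged:
By the outcome, as a careful person would: the job done as asked, in the order asked, and still so for the second after the job is handed in, with the robot touching nothing.
It also fails if it takes over 48 s, if anything falls off the work surface, if the arm or the gripper's body presses on something with over 40 N, if the wrist force passes 120 N, or if a joint passes its speed limit or range.

## Working session

There is one attempt and no reset: what is moved stays moved. The work goes in short steps, Python scripts to look and compute and a tool call to move; the robot and the scene stay as the last step left them, time stands still between calls to the robot, and variables do not carry over. Pictures are saved under pics/ and viewed, and the job is handed in when it is done.

Besides the shell and the picture viewer there is one more tool, called in YAML: its name, and indented under it one key for each argument. move_arm: Moves the arm, as the interface text tells. Its arguments: {"type":"object","properties":{"plan":{"type":"array"},"force":{"type":"number"}},"required":["plan"]}

```bash
mkdir -p pics; python3 - <<'E'
from plant import manip
import cv2,pickle
s=manip.read_state();print({k:s[k] for k in('time_s','tool_pos','ee_rot','grip_width','ft_force')})
d={}
for n in('scene','top'):
    c=manip.capture(n);d[n]=c;cv2.imwrite(f'pics/{n}0.png',c['image'][:,:,::-1]);print(n,c['fx'],c['fy'],c['cx'],c['cy'],c['extrinsics'])
pickle.dump(d,open('c0.pkl','wb'))
E
```

```text
{'time_s': 0.0, 'tool_pos': array([ 0.16581118, -0.60208779,  0.23053011]), 'ee_rot': array([ 0.56200769,  0.42881052,  0.56293592, -0.42821961]), 'grip_width': 0.08523859241860966, 'ft_force': array([ 0.56861447, -0.30363648,  0.33764563])}
scene 487.1804610770901 487.1804610770901 277.6755339963842 204.07388942563566 [[ 0.17613632  0.83272713 -0.52492049  0.96232701]
 [ 0.98423371 -0.15771811  0.08005622 -0.22630592]
 [-0.01612448 -0.53074525 -0.847378    0.89522865]
 [ 0.          0.          0.          1.        ]]
top 391.05531039044496 391.05531039044496 277.26764027815045 208.34344789700648 [[ 0.02689822 -0.98782326  0.15323734  0.33408373]
 [-0.99940656 -0.02987389 -0.01714897 -0.15158564]
 [ 0.02151795 -0.15268513 -0.9880406   0.98330857]
 [ 0.          0.          0.          1.        ]]
```

View pics/scene0.png

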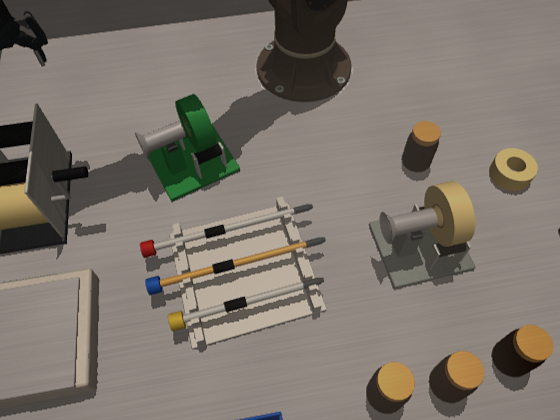

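View pics/top0.png

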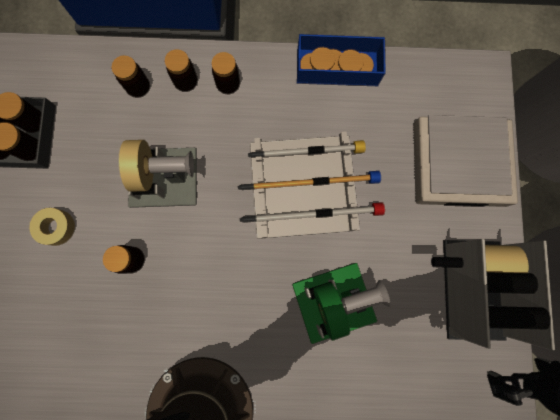

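Candidates for the spindle in the scene view: red knob (148,249), blue brass (154,285) and short yellow (176,321). For the stand: grey at (410,222), with a green look-alike at (190,140). I choose the red-knob spindle and the grey stand, and check both in crops.

```bash
python3 - <<'E'
import cv2,pickle,numpy as np
d=pickle.load(open('c0.pkl','rb'))
a=d['scene']['image'][190:280,130:330];b=d['top']['image'][185:240,230:400]
c=d['scene']['image'][170:290,360:485];e=d['top']['image'][130:215,110:210]
def up(x,w,h):return cv2.resize(x,(w,h),interpolation=cv2.INTER_CUBIC)
cv2.imwrite('pics/sp.png',np.vstack([up(a,800,360),up(b,740,239) if 0 else cv2.copyMakeBorder(up(b,680,220),0,0,0,120,0)])[:,:,::-1])
cv2.imwrite('pics/st.png',np.hstack([up(c,375,360),cv2.copyMakeBorder(up(e,400,340),0,20,0,0,0)])[:,:,::-1])
E
```

```text
(no output)
```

View pics/sp.png

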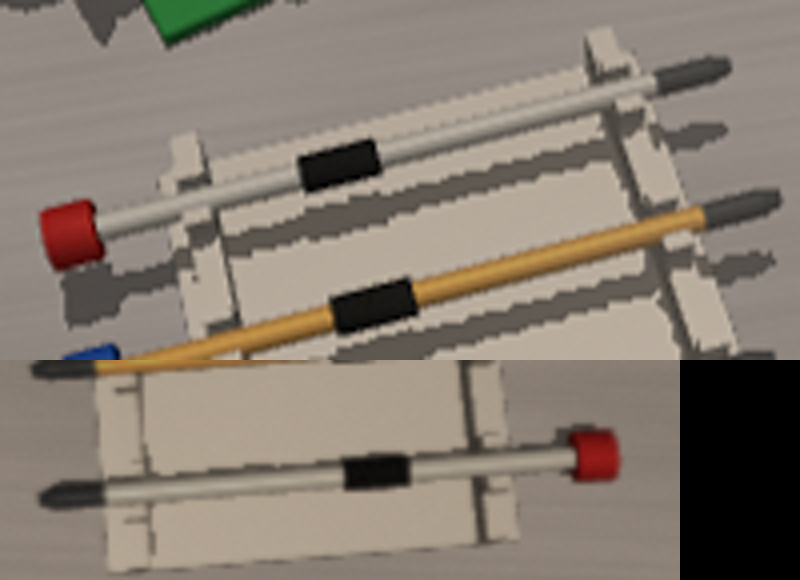

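View pics/st.png

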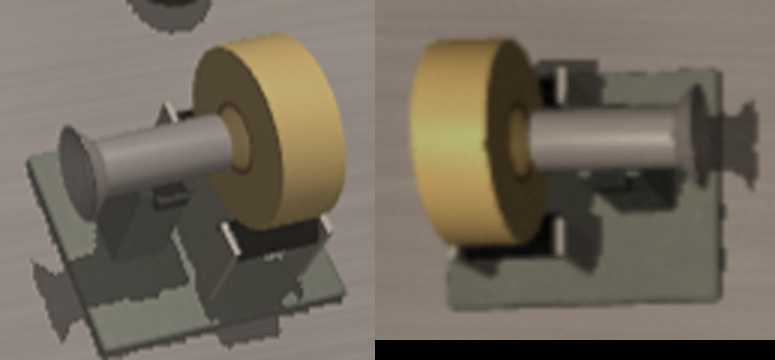

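```bash
python3 - <<'E'
import cv2,pickle,numpy as np
d=pickle.load(open('c0.pkl','rb'))
def up(n,x0,y0,w,h,k,f):
    im=cv2.resize(d[n]['image'][y0:y0+h,x0:x0+w],None,fx=k,fy=k,interpolation=cv2.INTER_CUBIC)
    im=np.clip(im.astype(float)*1.5,0,255).astype(np.uint8)
    for i in range(0,w,10):
        cv2.line(im,(i*k,0),(i*k,6),(255,0,0),1);cv2.putText(im,str(x0+i),(i*k,18),0,.4,(255,255,0))
    for i in range(0,h,10):
        cv2.line(im,(0,i*k),(6,i*k),(255,0,0),1);cv2.putText(im,str(y0+i),(8,i*k+4),0,.4,(255,255,0))
    cv2.imwrite(f,im[:,:,::-1])
up('scene',374,180,110,80,7,'pics/st_s.png')
up('top',115,135,90,65,8,'pics/st_t.png')
E
```

```text
(no output)
```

View pics/st_s.png

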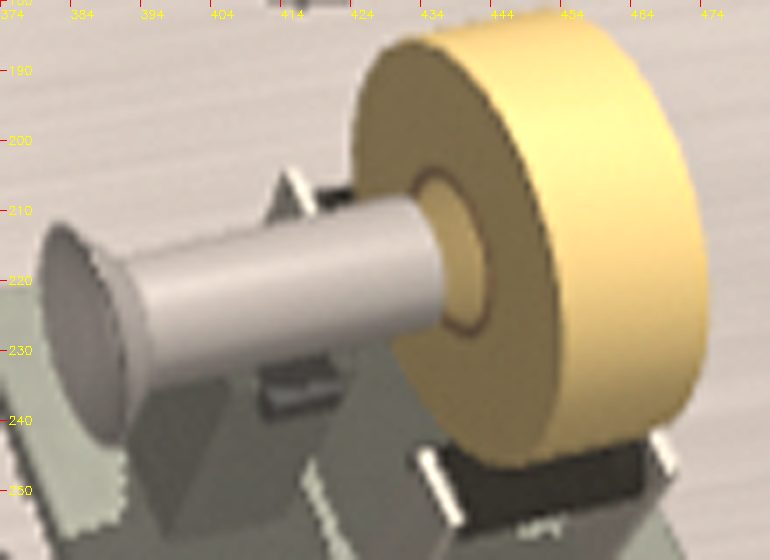

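View pics/st_t.png

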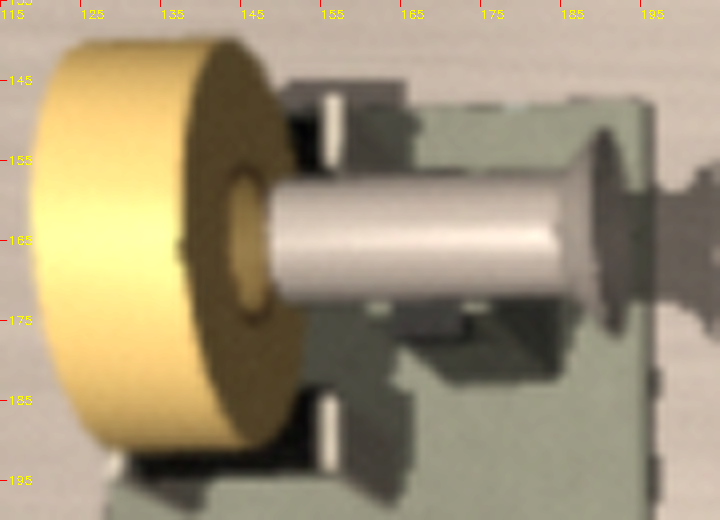

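```bash
cat > h.py <<'E'
import numpy as np
def ray(c,p):
    E=c['extrinsics'];v=np.array([(p[0]-c['cx'])/c['fx'],(p[1]-c['cy'])/c['fy'],1.]);v=E[:3,:3]@v
    return E[:3,3],v/np.linalg.norm(v)
def tri(c1,p1,c2,p2):
    o1,a=ray(c1,p1);o2,b=ray(c2,p2)
    s=np.linalg.lstsq(np.c_[a,-b],o2-o1,rcond=None)[0]
    q1=o1+s[0]*a;q2=o2+s[1]*b
    return (q1+q2)/2,np.linalg.norm(q1-q2)*1e3
def onz(c,p,z):
    o,a=ray(c,p);return o+a*(z-o[2])/a[2]
E
python3 - <<'E'
import cv2,pickle,numpy as np
from h import *
np.set_printoptions(precision=4,suppress=True)
d=pickle.load(open('c0.pkl','rb'));S,T=d['scene'],d['top']
fs=lambda p:(p[0]/7+374-.43,p[1]/7+180-.43)
ft=lambda p:(p[0]/8+115-.44,p[1]/8+135-.44)
m,e=tri(S,fs((85,336)),T,ft((608,233)));print('mouth',m,e)
for a,b in (((451,252),(250,243)),((459,252),(244,244))):
    r,e2=tri(S,fs(a),T,ft(b));print('roll',r,e2,np.linalg.norm(r-m),np.degrees(np.arctan2(-(r-m)[0],(r-m)[1])), (r-m)[2])
# check with tube midlines: planes
def plane(c,p,q):
    o,a=ray(c,p);_,b=ray(c,q);n=np.cross(a,b);n/=np.linalg.norm(n);return n,n@o
n1,k1=plane(S,fs((160,318.5)),fs((425,263)));n2,k2=plane(T,ft((280,240)),ft((550,234.5)))
u=np.cross(n1,n2);u/=np.linalg.norm(u);u*=np.sign(u[1])
p=np.linalg.lstsq(np.array([n1,n2,[0,1,0]]),np.array([k1,k2,m[1]]),rcond=None)[0];print('tube axis',u,'at mouth y',p)
# red spindle
pts={}
for n in('scene','top'):
    im=d[n]['image'].astype(int);hsv=cv2.cvtColor(d[n]['image'],cv2.COLOR_RGB2HSV)
    for nm,mask in(('red',((hsv[...,0]<6)|(hsv[...,0]>174))&(hsv[...,1]>170)&(hsv[...,2]>60)),('blk',im.sum(2)<110)):
        k,l,st,ce=cv2.connectedComponentsWithStats(mask.astype(np.uint8))
        exp={'scene':{'red':(148,249),'blk':(215,231)},'top':{'red':(378,209),'blk':(324,213)}}[n][nm]
        i=1+np.argmin(np.hypot(*(ce[1:]-exp).T));pts[n,nm]=ce[i];print(n,nm,ce[i],st[i])
for nm in('red','blk'):print(nm,tri(S,pts['scene',nm],T,pts['top',nm]))
print('nose',tri(S,(312.5,206.5),T,(239.7,218.5)))
print('nose z45',onz(S,(312.5,206.5),.045),onz(T,(239.7,218.5),.045))
E
```

```text
mouth [0.5656 0.033  0.1149] 0.9550966363482161
roll [0.5593 0.1342 0.1156] 0.2045786005734902 0.10142918454968884 3.5567100825608144 0.0007130143174385317
roll [0.5592 0.1364 0.1147] 0.6912366417196452 0.10363473527883978 3.5131687776911473 -0.00016420239045839002
tube axis [-0.0505  0.9987 -0.0122] at mouth y [0.5654 0.033  0.1156]
scene red [147.1915 248.1649] [140 240  15  17 188]
scene blk [214.4724 230.908 ] [205 225  20  13 163]
top red [378.3805 208.4159] [373 203  11  12 113]
top blk [323.7196 212.4579] [316 209  16   8 107]
red (array([ 0.4872, -0.4154,  0.0429]), np.float64(0.1817278642733787))
blk (array([ 0.4732, -0.2812,  0.043 ]), np.float64(0.12205696910541117))
nose (array([ 0.4526, -0.0769,  0.0416]), np.float64(1.370473273582517))
nose z45 [ 0.4547 -0.0768  0.045 ] [ 0.4521 -0.0779  0.045 ]
```

```bash
python3 - <<'E'
import cv2,pickle,numpy as np
from h import *
from scipy.spatial.transform import Rotation as R
from plant import manip
np.set_printoptions(precision=4,suppress=True)
d=pickle.load(open('c0.pkl','rb'));S,T=d['scene'],d['top']
s=manip.read_state();q=s['ee_rot'];print(R.from_quat(q[[1,2,3,0]]).as_matrix(),s['tool_pos'])
for n,x0,y0 in(('scene',0,0),('top',400,225)):
    im=d[n]['image'][y0:y0+(260 if n=='scene' else 195),x0:x0+(130 if n=='scene' else 160)]
    k=4 if n=='top' else 2.3
    im=cv2.resize(im,None,fx=k,fy=k,interpolation=cv2.INTER_CUBIC);im=np.clip(im*1.6,0,255).astype(np.uint8);print(im.shape)
    cv2.imwrite(f'pics/hold_{n}.png',im[:,:,::-1])
E
```

```text
[[-0.0005  0.9641  0.2655]
 [ 0.0013  0.2655 -0.9641]
 [-1.     -0.0001 -0.0014]] [ 0.1658 -0.6021  0.2306]
(598, 299, 3)
(780, 640, 3)
```

View pics/hold_scene.png

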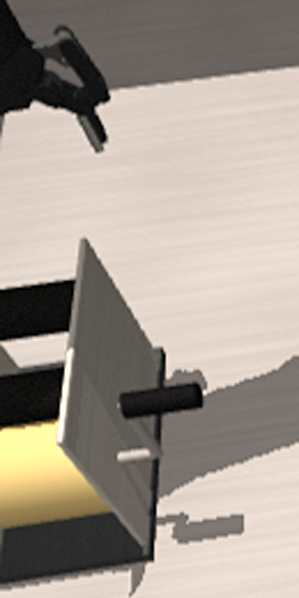

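View pics/hold_top.png

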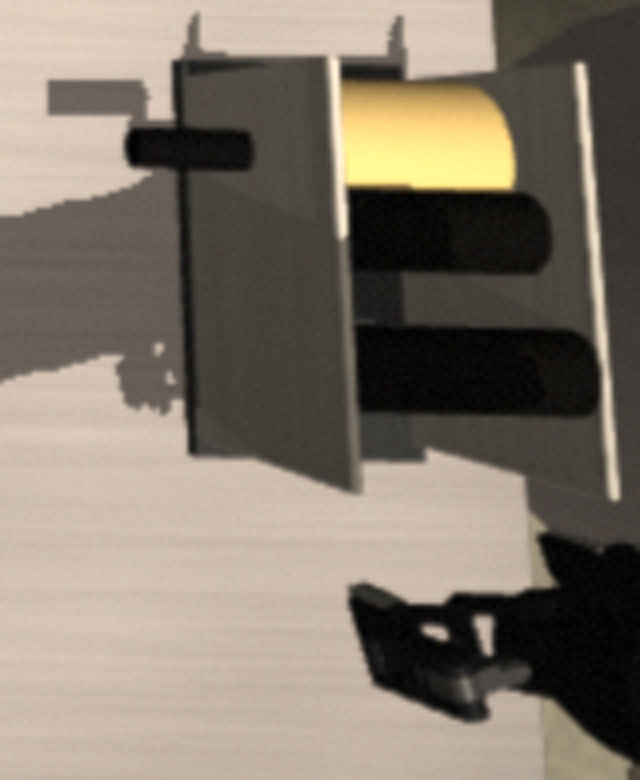

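```bash
python3 - <<'E'
import pickle
from h import *
d=pickle.load(open('c0.pkl','rb'));S,T=d['scene'],d['top']
print(tri(S,(35.4,104),T,(489.3,347.3)),tri(S,(26,191),T,(482.3,239.8)))
print(onz(T,(445,240),0),onz(T,(447.5,338.7),0),onz(T,(431.5,262),.1))
# handle tip
print(tri(S,(202/2.3,398/2.3),T,(431.5,262)))
E
```

```text
(array([ 0.19059665, -0.59770158,  0.1759763 ]), np.float64(0.1964543840239832)) (array([ 0.40583   , -0.59578865,  0.17587022]), np.float64(0.8065537061331071))
[ 0.41821969 -0.59626506  0.        ] [ 0.17712809 -0.5929834   0.        ] [ 0.35907509 -0.51833986  0.1       ]
(array([ 0.35793892, -0.50095487,  0.14082258]), np.float64(0.8052796240700855))
```

move_arm:
  plan:
    - [[-0.11,0,0,0,2.9,-1.75,0.2],[-0.22,0,0,0,5.9,-3.5,0.2],[-0.32,0,0,0,8.8,-5.3,0.2],[-0.43,0,0,0,11.7,-7.0,0.2],[-0.54,0,0,0,14.7,-8.8,0.2],[-0.65,0,0,0,17.6,-10.5,0.2],[-0.75,0,0,0,20.6,-12.3,0.2],[-0.86,0,0,0,23.5,-14.0,0.2]]

```text
time_s: 0.77
tool_pos: [0.3562, -0.4035, 0.2311]
ee_rot: [0.69, 0.153, 0.69, -0.153]
ft_force: [1.2, -0.4, -0.2]
grip_width: 0.0509
```

```bash
cat > go.py <<'E'
import sys,numpy as np
from plant import manip
from scipy.spatial.transform import Rotation as R
np.set_printoptions(precision=4,suppress=True)
# target tcp x y z, jaw z-axis yaw deg (tool x straight down)
def go(x,y,z,yaw):
    s=manip.read_state();q=s['ee_rot'];M=R.from_quat(q[[1,2,3,0]])
    a=np.radians(yaw);tz=np.array([np.cos(a),np.sin(a),0]);tx=np.array([0,0,-1.]);ty=np.cross(tz,tx)
    G=R.from_matrix(np.c_[tx,ty,tz])
    print('t',s['time_s'],'pos',s['tool_pos'],'w',s['grip_width'],'F',s['ft_force'],'Mo',s['moment'])
    print('q',s['joints'],'yaw',np.degrees(np.arctan2(M.as_matrix()[1,2],M.as_matrix()[0,2])),'xax',M.as_matrix()[:,0])
    print('turn',(M.inv()*G).as_rotvec(),'shift cm',100*M.inv().apply(np.array([x,y,z])-s['tool_pos']))
if __name__=='__main__':go(*map(float,sys.argv[1:]))
E
python3 go.py .4735 -.281 .23 5.7
```

```text
t 0.7667 pos [ 0.3562 -0.4035  0.2311] w 0.050890964999936866 F [ 1.1627 -0.4431 -0.1621] Mo [-0.0767 -0.0271  0.0016]
q [ 0.9466  0.3123 -0.2555  1.7682  0.0885  1.0727  0.2235] yaw -25.04581123261983 xax [-0.0003  0.0003 -1.    ]
turn [-0.5366 -0.0004 -0.0002] shift cm [ 0.1129 16.0696  5.4427]
```

move_arm:
  plan:
    - [[-0.11,0,0,0,3.2,1.1,0.2],[-0.22,0,0,0,6.4,2.2,0.2],[-0.32,0,0,0,9.6,3.3,0.2],[-0.43,0,0,0,12.8,4.35,0.2],[-0.537,0,0,0.1,16.1,5.45,0.2],[-0.537,0,0,4,16.1,5.45,0.2],[-0.537,0,0,8,16.1,5.45,0.2],[-0.537,0,0,12,16.1,5.45,0.2]]

```text
time_s: 1.43
tool_pos: [0.4742, -0.2824, 0.1103]
ee_rot: [0.707, -0.034, 0.706, 0.034]
ft_force: [0.3, -1.2, -0.6]
grip_width: 0.0512
```

```bash
python3 go.py .4735 -.281 .0245 5.7; python3 - <<'E'
from plant import manip
import cv2,numpy as np
a=[]
for n,(x,y,w,h) in(('scene',(130,150,200,200)),('top',(230,120,180,180))):
    c=manip.capture(n)['image'][y:y+h,x:x+w];a.append(cv2.resize(c,(400,400),interpolation=cv2.INTER_CUBIC))
cv2.imwrite('pics/hov.png',np.hstack(a)[:,:,::-1])
E
```

```text
t 1.4333 pos [ 0.4742 -0.2824  0.1103] w 0.051177514482265096 F [ 0.2715 -1.1763 -0.5622] Mo [-0.0938  0.0143 -0.0195]
q [ 0.7252  0.4832 -0.3888  1.8683  0.24    0.834   0.311 ] yaw 5.52631618796426 xax [ 0.0016 -0.0006 -1.    ]
turn [-0.003   0.0016  0.0008] shift cm [ 8.5807  0.1531 -0.0683]
```

View pics/hov.png

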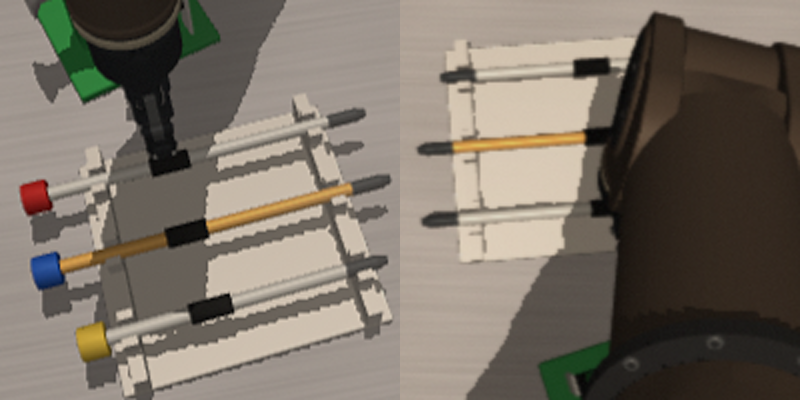

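The open fingers stand just above the red spindle's sleeve (scene crop about (168,160)); nothing else is in the way, so I descend and close.

move_arm:
  plan:
    - [[0,0,0,2.5,0.1,-0.05,0.2],[0,0,0,5,0.1,-0.05,0.2],[0,0,0,7,0.1,-0.05,0.2],[0,0,0,8.5,0.1,-0.05,0.2],[0,0,0,8.5,0.1,-0.05,0.2],[0,0,0,8.5,0.1,-0.05,-1],[0,0,0,8.5,0.1,-0.05,-1],[0,0,0,8.5,0.1,-0.05,-1]]
  force: 60

```text
time_s: 2.2
tool_pos: [0.4743, -0.2827, 0.0284]
ee_rot: [0.707, -0.034, 0.705, 0.033]
ft_force: [-1.6, 0.7, 7.6]
grip_width: 0.0182
```

move_arm:
  plan:
    - [[0,0,0,0,0,0,-1],[0,0,0,0,0,0,-1],[0,0,0,0,0,0,-1],[0,0,0,0,0,0,-1]]
  force: 60

```text
time_s: 2.53
tool_pos: [0.4743, -0.2827, 0.0284]
ee_rot: [0.707, -0.034, 0.705, 0.033]
ft_force: [0.1, 0.4, 6.7]
grip_width: 0.0179
```

move_arm:
  plan:
    - [[0,0,0,-0.7,0,0,-1],[0,0,0,-1.5,0,0,-1],[0,0,0,-2.5,0,0,-1],[0,0,0,-4,0,0,-1],[0,0,0,-5.5,0,0,-1],[0,0,0,-7,0,0,-1],[0,0,0,-8,0,0,-1],[0,0,0,-8,0,0,-1]]
  force: 80

```text
time_s: 3.2
tool_pos: [0.4743, -0.2827, 0.1092]
ee_rot: [0.708, -0.034, 0.705, 0.033]
ft_force: [-0.2, 0.1, -2.1]
grip_width: 0.0176
```

```bash
python3 go.py .4735 -.281 .12 5.7; python3 - <<'E'
from plant import manip
import cv2,numpy as np,pickle
a=[];d={}
for n,(x,y,w,h) in(('scene',(110,130,240,200)),('top',(200,120,240,200))):
    d[n]=manip.capture(n);c=d[n]['image'][y:y+h,x:x+w];a.append(cv2.resize(c,(400,333),interpolation=cv2.INTER_CUBIC))
pickle.dump(d,open('c1.pkl','wb'))
cv2.imwrite('pics/lift.png',np.hstack(a)[:,:,::-1])
E
```

```text
t 3.2 pos [ 0.4743 -0.2827  0.1092] w 0.017619731879113143 F [-0.1861  0.1074 -2.1138] Mo [-0.0821 -0.0244  0.009 ]
q [ 0.7258  0.4838 -0.3894  1.871   0.2427  0.8286  0.307 ] yaw 5.425392353804584 xax [ 0.0037 -0.0021 -1.    ]
turn [-0.0048  0.0035  0.0024] shift cm [-1.0831  0.1724 -0.0566]
```

View pics/lift.png

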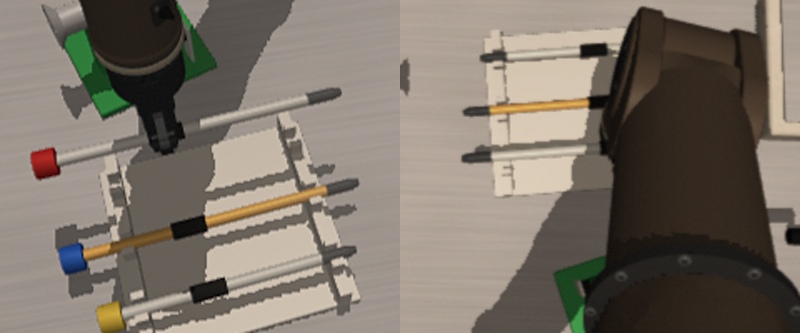

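```bash
python3 go.py .5792 -.208 .1045 3.27
```

```text
t 3.3 pos [ 0.4729 -0.2822  0.1067] w 0.017708254278933102 F [-0.3235  0.0931 -2.3351] Mo [-0.0917  0.0003 -0.0144]
q [ 0.7253  0.4867 -0.3884  1.8737  0.2436  0.8266  0.3063] yaw 5.426468151627267 xax [ 0.0007 -0.0006 -1.    ]
turn [0.0376 0.0006 0.0007] shift cm [ 0.2237  6.385  11.2809]
```

move_arm:
  plan:
    - [[0.006,0,0,0.05,0.8,1.4,-1],[0.012,0,0,0.1,1.8,3.2,-1],[0.02,0,0,0.1,2.9,5.1,-1],[0.025,0,0,0.2,4.0,7.0,-1],[0.03,0,0,0.2,5.1,9.0,-1],[0.036,0,0,0.2,5.9,10.5,-1],[0.038,0,0,0.2,6.4,11.3,-1],[0.038,0,0,0.2,6.4,11.3,-1]]
  force: 80

```text
time_s: 3.97
tool_pos: [0.5804, -0.2053, 0.1034]
ee_rot: [0.707, -0.021, 0.707, 0.022]
ft_force: [0.4, 0.9, -1.6]
grip_width: 0.0176
```

```bash
cat > crop.py <<'E'
import cv2,numpy as np
def up(im,x0,y0,w,h,k):
    im=cv2.resize(im[y0:y0+h,x0:x0+w],None,fx=k,fy=k,interpolation=cv2.INTER_CUBIC)
    im=np.clip(im.astype(float)*1.4,0,255).astype(np.uint8)
    for i in range(0,w,10):
        cv2.line(im,(i*k,0),(i*k,6),(255,0,0),1);cv2.putText(im,str(x0+i),(i*k,16),0,.35,(255,255,0))
    for i in range(0,h,10):
        cv2.line(im,(0,i*k),(6,i*k),(255,0,0),1);cv2.putText(im,str(y0+i),(8,i*k+4),0,.35,(255,255,0))
    return im[:,:,::-1]
E
python3 - <<'E'
from plant import manip
import cv2,numpy as np,pickle
from crop import up
d={n:manip.capture(n) for n in('scene','top')}
pickle.dump(d,open('c2.pkl','wb'))
cv2.imwrite('pics/p2s.png',up(d['scene']['image'],190,150,260,140,3))
cv2.imwrite('pics/p2t.png',up(d['top']['image'],110,110,260,140,3))
E
python3 go.py .5792 -.208 .1045 3.27
```

```text
t 4.0667 pos [ 0.5783 -0.208   0.1035] w 0.017506055465616743 F [ 0.4485 -0.2432 -1.42  ] Mo [-0.1419  0.0453 -0.009 ]
q [ 0.5082  0.5772 -0.3679  1.7144  0.2541  0.8991  0.0924] yaw 3.2759397288401075 xax [-0.0019 -0.0001 -1.    ]
turn [ 0.0001 -0.0019  0.    ] shift cm [-0.1018 -0.0025  0.0945]
```

View pics/p2s.png

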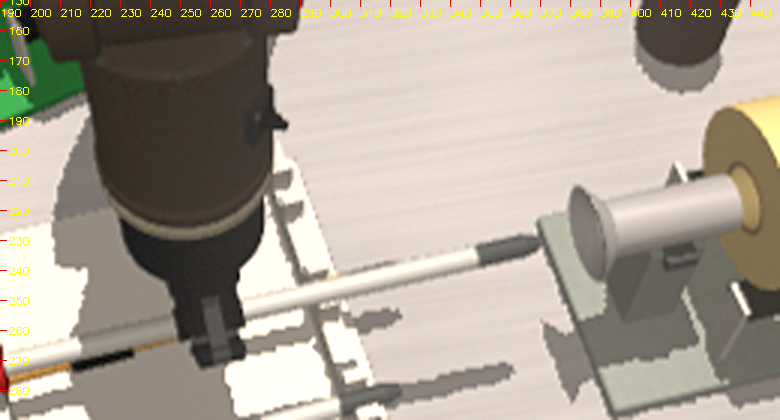

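View pics/p2t.png

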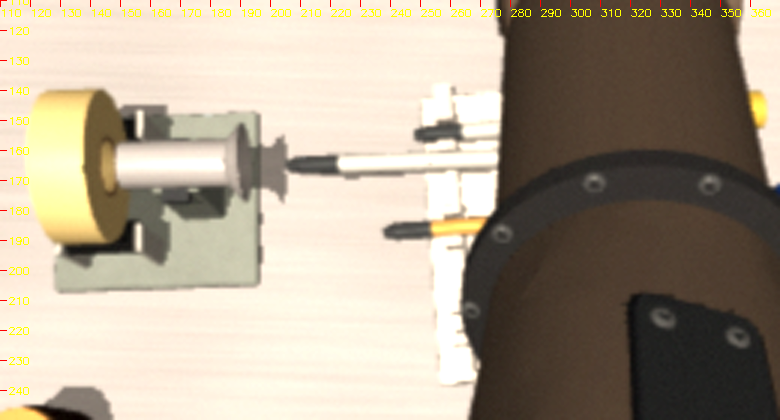

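```bash
python3 - <<'E'
import pickle,cv2
from crop import up
d=pickle.load(open('c2.pkl','rb'))
cv2.imwrite('pics/p3s.png',up(d['scene']['image'],265,190,135,75,5))
cv2.imwrite('pics/p3t.png',up(d['top']['image'],180,145,100,35,7))
E
```

```text
(no output)
```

View pics/p3s.png

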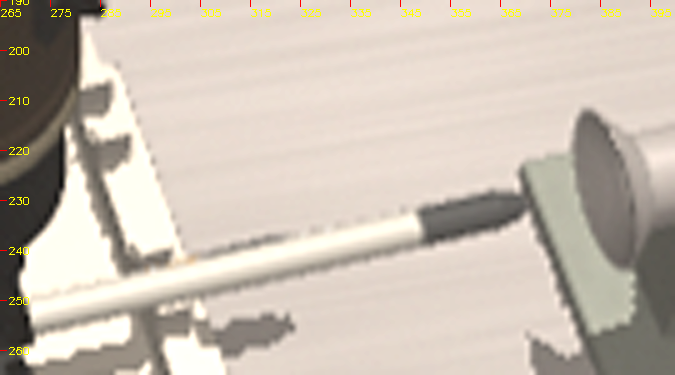

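View pics/p3t.png

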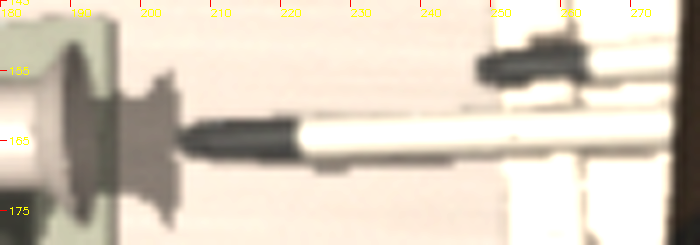

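```bash
cat > m.py <<'E'
import pickle
from h import *
np.set_printoptions(precision=4,suppress=True)
d=pickle.load(open('c2.pkl','rb'));S,T=d['scene'],d['top']
fs=lambda p:(p[0]/5+265-.4,p[1]/5+190-.4)
ft=lambda p:(p[0]/7+180-.43,p[1]/7+145-.43)
t,e=tri(S,fs((526,201)),T,ft((180,138)));print('tip',t,e)
j,e=tri(S,fs((420,228)),T,ft((298,139)));print('junction',j,e)
def plane(c,p,q):
    o,a=ray(c,p);_,b=ray(c,q);n=np.cross(a,b);n/=np.linalg.norm(n);return n,n@o
n1,k1=plane(S,fs((40,314)),fs((420,228)));n2,k2=plane(T,ft((660,131.5)),ft((298,139)))
u=np.cross(n1,n2);u*=np.sign(u[1]);u/=np.linalg.norm(u)
print('bar dir',u)
for y in(-.208,0,.033,.135):print(np.linalg.lstsq(np.array([n1,n2,[0,1,0]]),np.array([k1,k2,y]),rcond=None)[0])
E
python3 m.py
```

```text
tip [0.5653 0.0011 0.1161] 2.5274737542961887
junction [ 0.567  -0.0376  0.1122] 0.5861188742972308
bar dir [-0.0569  0.9983  0.0102]
[ 0.5767 -0.208   0.1103]
[0.5649 0.     0.1125]
[0.563  0.033  0.1128]
[0.5572 0.135  0.1138]
```

move_arm:
  plan:
    - [[0,0,0,-0.25,0,0.25,-1],[0,0,0,-0.25,0.8,0.25,-1],[0,0,0,-0.25,1.8,0.25,-1],[0,0,0,-0.25,2.8,0.25,-1],[0,0,0,-0.25,3.6,0.25,-1],[0,0,0,-0.25,4.3,0.25,-1],[0,0,0,-0.25,4.6,0.25,-1],[0,0,0,-0.25,4.6,0.25,-1]]
  force: 80

```text
time_s: 4.73
tool_pos: [0.5793, -0.1602, 0.1069]
ee_rot: [0.707, -0.021, 0.707, 0.021]
ft_force: [0.7, 0.3, -1.8]
grip_width: 0.0178
```

```bash
python3 go.py .5792 -.208 .1045 3.27; python3 - <<'E'
from plant import manip
import cv2,pickle
from crop import up
d={n:manip.capture(n) for n in('scene','top')}
pickle.dump(d,open('c3.pkl','wb'))
cv2.imwrite('pics/p4s.png',up(d['scene']['image'],300,190,135,75,5))
cv2.imwrite('pics/p4t.png',up(d['top']['image'],150,145,100,35,7))
E
```

```text
t 4.7333 pos [ 0.5793 -0.1602  0.1069] w 0.017792570946213785 F [ 0.7049  0.2788 -1.7898] Mo [-0.0867 -0.0104 -0.037 ]
q [ 0.4414  0.5546 -0.3762  1.7477  0.2519  0.887   0.0149] yaw 3.3633642364850056 xax [ 0.0001  0.0003 -1.    ]
turn [ 0.0016  0.0001 -0.0003] shift cm [ 0.2422 -4.7764 -0.2872]
```

View pics/p4s.png

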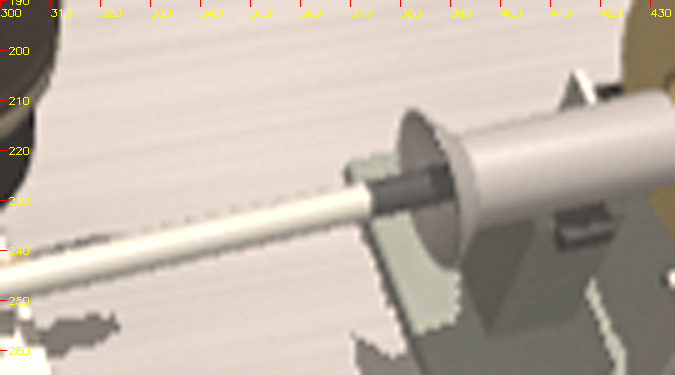

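View pics/p4t.png

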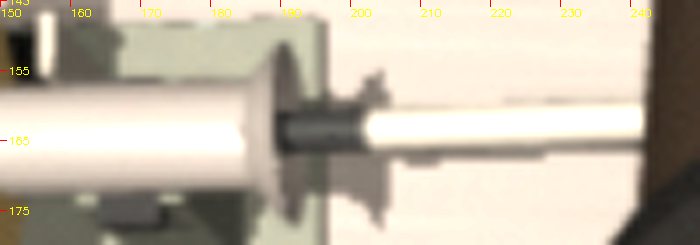

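Top view: nose enters at mid-mouth (row ~131 of 132 in the crop). Scene view: nose is inside the cone, axis ~1 px above centre; no contact force. I go on, 1 mm lower.

move_arm:
  plan:
    - [[0,0,0,0.1,0.8,0,-1],[0,0,0,0.1,1.8,0,-1],[0,0,0,0.1,2.8,0,-1],[0,0,0,0.1,3.8,0,-1],[0,0,0,0.1,4.8,0,-1],[0,0,0,0.1,5.6,0,-1],[0,0,0,0.1,6.0,0,-1],[0,0,0,0.1,6.0,0,-1]]
  force: 80

```text
time_s: 5.5
tool_pos: [0.5759, -0.1, 0.1059]
ee_rot: [0.707, -0.021, 0.707, 0.021]
ft_force: [-0.7, 0.5, -2.2]
grip_width: 0.0175
```

move_arm:
  plan:
    - [[0,0,0,0,0.8,0,-1],[0,0,0,0,1.6,0,-1],[0,0,0,0,2.4,0,-1],[0,0,0,0,3.2,0,-1],[0,0,0,0,4.0,0,-1],[0,0,0,0,4.6,0,-1],[0,0,0,0,5.0,0,-1],[0,0,0,0,5.0,0,-1]]
  force: 80

```text
time_s: 6.17
tool_pos: [0.5729, -0.0504, 0.1058]
ee_rot: [0.707, -0.021, 0.707, 0.021]
ft_force: [0.7, 0.4, -1.2]
grip_width: 0.0176
```

```bash
python3 go.py .5792 -.208 .1045 3.27; python3 - <<'E'
from plant import manip
import cv2,pickle
from crop import up
d={n:manip.capture(n) for n in('scene','top')}
cv2.imwrite('pics/p5s.png',up(d['scene']['image'],300,170,190,100,4))
cv2.imwrite('pics/p5t.png',up(d['top']['image'],110,135,130,65,6))
E
```

```text
t 6.1667 pos [ 0.5729 -0.0504  0.1058] w 0.017633252650151046 F [ 0.7275  0.3789 -1.1755] Mo [-0.0879  0.0047 -0.0344]
q [ 0.2728  0.5221 -0.3897  1.8134  0.2532  0.8551 -0.179 ] yaw 3.352346081923114 xax [-0.      0.0004 -1.    ]
turn [ 0.0014  0.     -0.0004] shift cm [  0.1275 -15.7735  -0.2922]
```

View pics/p5s.png

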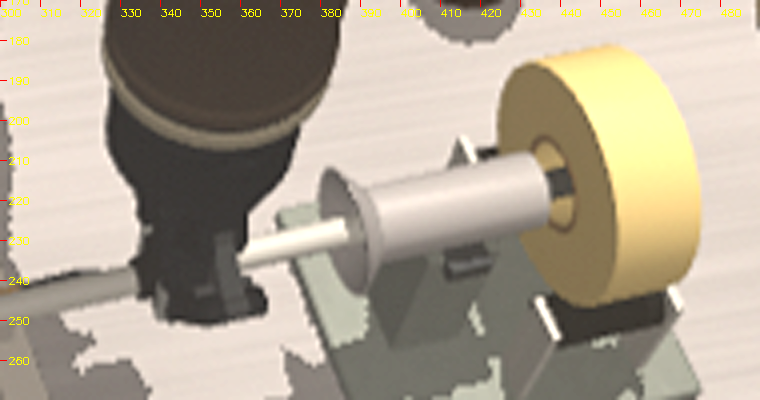

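View pics/p5t.png

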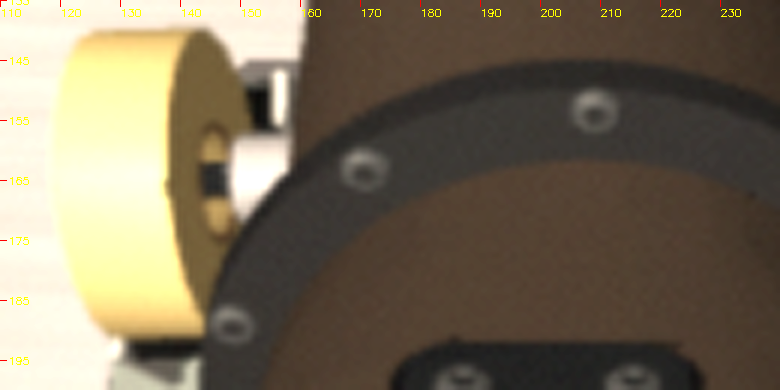

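Nose shows dark in the gap and is centred in the core hole in both views, e.g. scene (438,214). I push the last 4.2 cm.

move_arm:
  plan:
    - [[0,0,0,0,0.7,0,-1],[0,0,0,0,1.4,0,-1],[0,0,0,0,2.2,0,-1],[0,0,0,0,3.0,0,-1],[0,0,0,0,3.6,0,-1],[0,0,0,0,4.0,0,-1],[0,0,0,0,4.2,0,-1],[0,0,0,0,4.2,0,-1]]
  force: 80

```text
time_s: 6.93
tool_pos: [0.5706, -0.0091, 0.1058]
ee_rot: [0.707, -0.02, 0.707, 0.02]
ft_force: [-0.3, 0.2, -1.4]
grip_width: 0.0175
```

```bash
python3 go.py .5792 -.208 .1045 3.27; python3 - <<'E'
from plant import manip
import cv2,pickle
from crop import up
d={n:manip.capture(n) for n in('scene','top')}
cv2.imwrite('pics/p6s.png',up(d['scene']['image'],310,170,190,100,4))
cv2.imwrite('pics/p6t.png',up(d['top']['image'],90,135,130,65,6))
E
```

```text
t 6.9333 pos [ 0.5706 -0.0091  0.1058] w 0.017494674904804282 F [-0.2563  0.1767 -1.415 ] Mo [-0.0857  0.011  -0.0036]
q [ 0.2042  0.5165 -0.3936  1.8244  0.2547  0.8503 -0.2545] yaw 3.3161661783426335 xax [ 0.0001  0.0001 -1.    ]
turn [ 0.0008  0.0001 -0.0001] shift cm [  0.1327 -19.9058  -0.2892]
```

View pics/p6s.png

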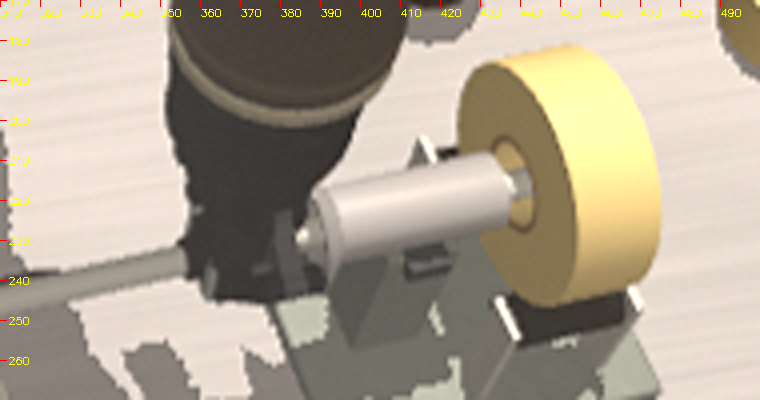

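View pics/p6t.png

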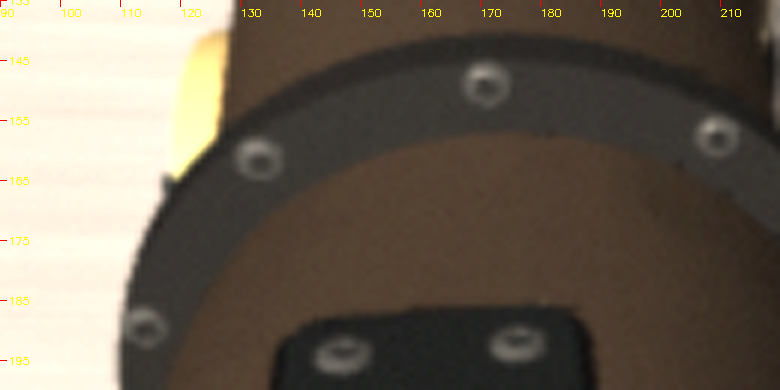

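move_arm:
  plan:
    - [[0,0,0,0,0.3,0,-1],[0,0,0,0,0.6,0,-1],[0,0,0,0,0.8,0,-1],[0,0,0,0.1,0.8,0,-1],[0,0,0,0.2,0.8,0,-1],[0,0,0,0.3,0.8,0,-1],[0,0,0,0.4,0.8,0,-1],[0,0,0,0.4,0.8,0,-1]]
  force: 80

```text
time_s: 7.7
tool_pos: [0.5699, -0.002, 0.1015]
ee_rot: [0.707, -0.02, 0.707, 0.02]
ft_force: [-0.7, 0.4, -1.9]
grip_width: 0.0177
```

move_arm:
  plan:
    - [[0,0,0,0.05,0,0,-1],[0,0,0,0.1,0,0,-1],[0,0,0,0.15,0,0,-1],[0,0,0,0.2,0,0,-1],[0,0,0,0.2,0,0,-1]]
  force: 80

```text
time_s: 8.12
tool_pos: [0.5701, -0.0018, 0.0997]
ee_rot: [0.707, -0.02, 0.707, 0.02]
ft_force: [-0.2, 0.1, -1.7]
grip_width: 0.0177
```

move_arm:
  plan:
    - [[0,0,0,0.05,0,0,-1],[0,0,0,0.1,0,0,-1],[0,0,0,0.15,0,0,-1],[0,0,0,0.2,0,0,-1],[0,0,0,0.2,0,0,-1]]
  force: 80

```text
time_s: 8.53
tool_pos: [0.5702, -0.0018, 0.0978]
ee_rot: [0.707, -0.02, 0.707, 0.02]
ft_force: [-0.9, -0.9, -0.9]
grip_width: 0.0177
```

```bash
python3 - <<'E'
from plant import manip
import cv2
from crop import up
cv2.imwrite('pics/p7s.png',up(manip.capture('scene')['image'],310,170,190,100,4))
E
```

```text
(no output)
```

View pics/p7s.png

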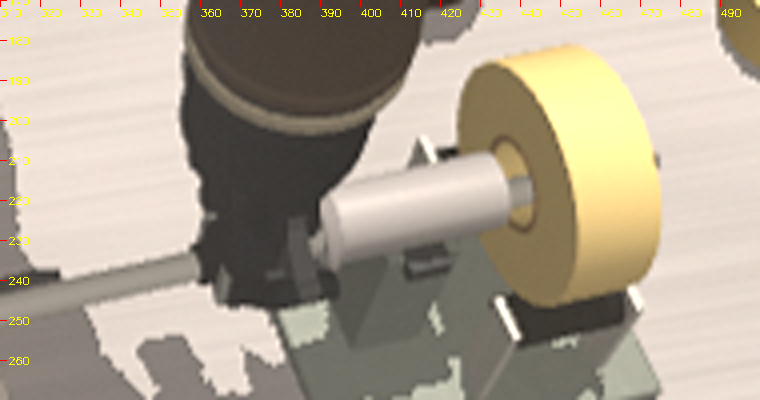

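Nose tip now peeks out behind the roll at scene (472,210), and the weight is beginning to rest on the tube. I release.

move_arm:
  plan:
    - [[0,0,0,0,0,0,-0.4],[0,0,0,0,0,0,-0.2],[0,0,0,0,0,0,0.1],[0,0,0,0,0,0,0.2],[0,0,0,0,0,0,0.2],[0,0,0,0,0,0,0.2]]

```text
time_s: 9.08
tool_pos: [0.5702, -0.0018, 0.0978]
ee_rot: [0.707, -0.02, 0.707, 0.02]
ft_force: [0.1, -0.6, 0.1]
grip_width: 0.051
```

move_arm:
  plan:
    - [[0,0,0,-1,0,0,0.2],[0,0,0,-2.5,0,0,0.2],[0,0,0,-5,0,0,0.2],[0,0,0,-8,0,0,0.2],[0,0,0,-11,0,0,0.2],[0,0,0,-13,-3,0,0.2],[0,0,0,-13,-7,0,0.2],[0,0,0,-13,-11,0,0.2]]

```text
time_s: 9.75
tool_pos: [0.5775, -0.1117, 0.2308]
ee_rot: [0.708, -0.021, 0.705, 0.021]
ft_force: [0.7, -0.3, -0.7]
grip_width: 0.0512
```

move_arm:
  plan:
    - [[0,0,0,0,-4,0,0.2],[0,0,0,0,-8,0,0.2],[0,0,0,0,-12,0,0.2],[0,0,0,0,-16,0,0.2],[0,0,0,0,-20,0,0.2],[0,0,0,0,-24,0,0.2],[0,0,0,0,-24,0,0.2]]

```text
time_s: 10.33
tool_pos: [0.5871, -0.3623, 0.2276]
ee_rot: [0.706, -0.018, 0.708, 0.014]
ft_force: [-1.6, -1.2, -1.3]
grip_width: 0.0515
```

```bash
python3 - <<'E'
from plant import manip
import cv2,pickle
from crop import up
d={n:manip.capture(n) for n in('scene','top')}
pickle.dump(d,open('c4.pkl','wb'))
cv2.imwrite('pics/p8s.png',up(d['scene']['image'],260,150,230,140,3))
cv2.imwrite('pics/p8t.png',up(d['top']['image'],100,110,250,140,3))
E
```

```text
(no output)
```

View pics/p8s.png

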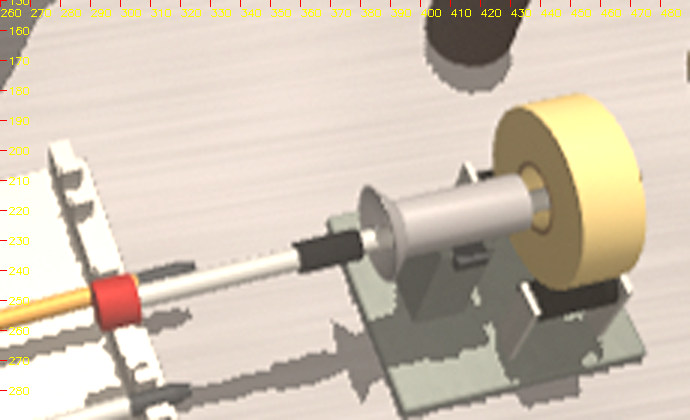

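View pics/p8t.png

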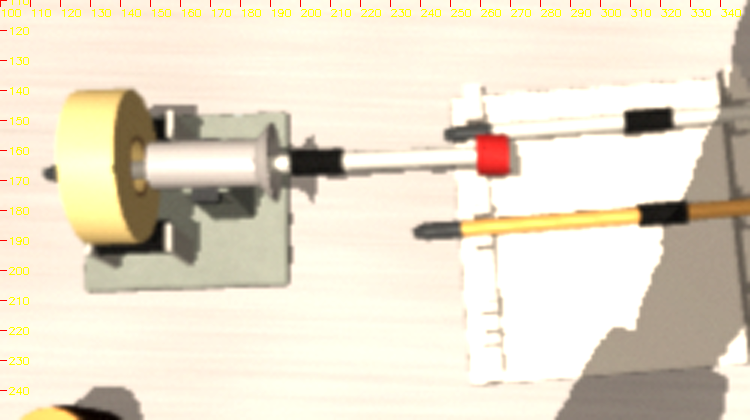

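The spindle lies level through tube and roll: nose out at top (116,168), sleeve in front of the mouth at (205,164), arm clear, and both spares still in the rack. One numeric check, after letting a moment pass, then I hand in.

move_arm:
  plan:
    - [[0,0,0,0,0,0,0.2],[0,0,0,0,0,0,0.2],[0,0,0,0,0,0,0.2],[0,0,0,0,0,0,0.2],[0,0,0,0,0,0,0.2],[0,0,0,0,0,0,0.2]]

```text
time_s: 10.93
tool_pos: [0.5902, -0.3507, 0.228]
ee_rot: [0.707, -0.02, 0.707, 0.02]
ft_force: [-0.7, 0.3, -0.3]
grip_width: 0.0513
```

```bash
python3 - <<'E'
from plant import manip
import cv2,pickle
from h import *
np.set_printoptions(precision=4,suppress=True)
for d in(pickle.load(open('c4.pkl','rb')),{n:manip.capture(n) for n in('scene','top')}):
    P={}
    for n,exp in(('scene',(371,233)),('top',(205,164))):
        im=d[n]['image'];x,y=exp;r=im[y-14:y+15,x-18:x+19].astype(int).sum(2)<110
        k,l,st,ce=cv2.connectedComponentsWithStats(r.astype(np.uint8));i=1+np.argmax(st[1:,4]);P[n]=ce[i]+(x-18,y-14)
    p,e=tri(d['scene'],P['scene'],d['top'],P['top']);print(P,p,e,'s',(p-[.5655,.033,.115])@[-.057,.998,0])
s=manip.read_state();print(s['time_s'],s['ft_force'],s['dq'].max())
E
```

```text
Traceback (most recent call last):
ValueError: attempt to get argmax of an empty sequence
```

```bash
python3 - <<'E'
from plant import manip
import cv2,pickle
from h import *
np.set_printoptions(precision=4,suppress=True)
for d in(pickle.load(open('c4.pkl','rb')),{n:manip.capture(n) for n in('scene','top')}):
    P={}
    for n,exp in(('scene',(371,233)),('top',(205,164))):
        im=d[n]['image'];x,y=exp;r=im[y-14:y+15,x-18:x+19].astype(int).sum(2);r=r<r.min()+50
        k,l,st,ce=cv2.connectedComponentsWithStats(r.astype(np.uint8));i=1+np.argmax(st[1:,4]);P[n]=ce[i]+(x-18,y-14)
    p,e=tri(d['scene'],P['scene'],d['top'],P['top']);print(P,p,e,'s',(p-[.5655,.033,.115])@[-.057,.998,0])
s=manip.read_state();print(s['time_s'],s['ft_force'],s['dq'].max())
print(manip.job_done())
E
```

```text
{'scene': array([369.74, 233.06]), 'top': array([204.7931, 163.6466])} [0.5683 0.0023 0.1092] 0.20625011182514624 s -0.030775177326593923
{'scene': array([369.7889, 233.0553]), 'top': array([204.8036, 163.5714])} [0.5685 0.0023 0.1094] 0.28257682849312804 s -0.03079918742830526
11.1333 [ 0.9403  0.0292 -0.6018] 0.0013832385612594863
the job is handed in; nothing more can be done
None
```

I took the red-knob spindle out of the rack by its sleeve, fed it through the grey stand's tube and the label roll, let go and backed the arm away. I handed the job in at 11.1 s.

**Last checks:**
- **Position:** the sleeve's middle sits about 31 mm before the tube mouth, so the nose should stick out about 32 mm behind the roll. The top view shows the tip there. I pushed about 9 mm past the text's -40 mm on purpose, so the balance point lies well inside the tube.
- **Stability:** two pairs of pictures about 0.7 s apart gave the same sleeve position, and the arm was touching nothing.
- **Other items:** both spare spindles are still in the rack, and I did not approach the green stand.
- **Forces:** no contact force showed during the insertion. The largest reading was about 8 N, at the grasp.

**What disagreed or failed:**
- **Heights:** the cameras put the spindle in the rack 2 mm below the text (43 against 45 mm). They put the tube 5 mm below (115 against 120 mm). I therefore aligned the bar to the tube within the same pictures.
- **Grasp:** at the grasp the tool stopped about 4 mm above its target, and the gripper closed to 18 mm on the 20 mm sleeve. The grip held.
- **Scripts:** my first final-check script failed on a brightness threshold. I corrected it and ran it again.

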